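# Press the lifter bar to hold a heavy bin flap open

## Robot

A 6-joint arm with a two-finger parallel gripper is mounted at the origin on a cart in front of the work surface, level with it; the furniture and walls round the work are solid. World frame = base frame: x ahead of the robot, y to its left, z up, the work surface at z = 0. Lengths are in m, angles in rad, forces in N, time in s.
With the tool pointing down it reaches from about 0.3 to 1 m from the base axis. Payload 5.1 kg.
Tool frame: the origin (TCP) lies midway between the tips of the shut fingers; the grasp point (between the pads) lies 19 mm behind it; z points along the fingers, y is the line along which they close (so a half turn about z gives the same grasp; the last joint's range is limited). The gripper opens to 95 mm and grips with 3 to 60 N. Pads are 20 mm wide; open, the fingers measure 119 mm over their backs; the gripper's body (75 mm by 180 mm) begins 59 mm behind the grasp point.
Start: joints at [-1.404, 0.124, 1.65, -0, 1.367, -0.083], TCP at [0.161, -0.63, 0.215] pointing down, gripper open.
Joint ranges: [-2.61, 2.61], [-1.02, 2.33], [0.03, 2.71], [-1.35, 4.49], [0.32, 2.68], [-2.91, 2.91]. Speed limits (rad/s): [2.57, 2.57, 3.14, 3.14, 3.14, 3.14].

## Interface

Orientations are given as a unit quaternion [x, y, z, w].
In Python, from cell import env gives the robot as it stands.
- The arm moves only by the shell command python3 -m crank 'ROWS' [FORCE]. ROWS is JSON, a list of rows, each a list of 7 numbers: the gripper's target within -1 to 1 (shut at 1, half-way at 0, fully open at -1), then the shift along the tool's x, y, z normalised to -1 to 1, where 1 is 0.08 m, then the turn, a rotation vector about the tool's x, y, z normalised to -1 to 1, where 1 is 45 degrees. A call has 1 to 20 rows; each row shifts and turns the commanded pose from where the row before left it, along the tool's axes as they then stand; what a row does not reach is not made up. A row lasts 1/10 s, in which the tool goes at most 50 mm and 8.59 degrees, less where a joint would pass 70% of its speed; a pose out of reach is approached as far as the arm can. A call with a number of a shift or a turn outside -1 to 1 is refused whole. A call with a gripper value outside its range is refused whole. The fingers move at their own pace and stop on an object; FORCE is the grip in N (left out, the last holds). Time passes only in rows, so rows that do not move let the fingers close. It gives the time, the measured TCP pose, the force, the opening and the grip force at its end, in the units of the state.
- env.state(): the state, without advancing time (a new reading comes with each control period).
- env.capture(name): name is "scene" or "top" or "wrist"; returns a dict with "image" (400x640x3 uint8, blue, green, red), "camera_matrix" (3x3 intrinsics, pixels), "T" (4x4, takes a point from camera to world coordinates). Camera axes: x right, y up, looking along -z (the intrinsics and any distortion apply to the point x, -y, -z); pixel columns grow to the right and rows downward; lengths in m; the calibration is good to about 2 mm. A picture is of the moment at which its call begins. There is no depth.
- env.hand_in(): hands the job in; it is judged then, once.
Trained networks look in the newest picture that a camera, given by its name, has taken for a name from the list of things; names that differ only in an ending like _2 or _b are one class to them, and where a whole thing is asked for, a point or a joint stands for the part that bears it (a point fixed in the world has none). Each returns a list of dicts, best first, with "confidence" (0 to 1); they miss things now and then, are a little off and sometimes report something else, mostly with a low value. They report only what shows in the picture. A call takes as long as a camera call.
- env.silhouettes(camera, thing): "pixels" (400x640 bool, what is visible of it) and "at" ([column, row] in pixels, amid what is visible of it).
- env.landmark_of(camera, thing): "at" ([column, row] in pixels: a listed point, or the origin of a listed thing).
The state is a dict: "time": time; "joint_positions": joint angles; "joint_velocities": joint speeds; "tau": joint torques, N m; "eef_pos": TCP position; "tcp_rot": TCP orientation; "force": force on the tool from outside, world axes, zero at the start; "ft_torque": the same for the moment, N m; "width": opening from 0.0 (shut) to 1.0 (fully open); "grasp_force": force on a finger pad.
Only numpy, scipy, OpenCV 4.12 (cv2) and the standard library are available. Lean on these libraries where they do the work, as an engineer would, in place of code of your own. Each camera call takes 0.05 s, during which the arm holds its last target. There are 200 camera calls.

## Task

Get the heavy steel flap of the parts bin open for me: with the fingertips gently push the yellow safety stop all the way in so that it no longer stands under the red lever, then gently press the lever's long end (black pad) down to its rubber bump stop so that the short end raises the flap, and finish while still holding it down there. Only push and press, and ease off at the stops rather than force them (35 N is too much): do not touch the flap itself, do not lift the lever out of its seats, and leave the screwdriver, the oil can and the tape roll where they are.

Things in the scene. Friction and masses are not known exactly. Their poses are not given: they have to be found in the camera images.
- stand: Fixed green and dark steel stand on two skids; deck 397 x 136 mm, its top 50 mm above the table. Origin on the table; x axis along the lever from handle end to flap end (roughly to the robot's left), y roughly toward the robot, z up. In this frame (mm): lever pin at x -45, y 0, z 110; bin (open box, 120 wide) x 40 to 166; rubber bump stop 8 high at x -208, y 0; safety stop at x -115.
- seat (a point): Point fixed on the stand where the centre of the lever's pin lies when it rests in the two open-topped notches, 60 mm above the deck.
- lever: Loose red lever, 0.45 kg, a 12 mm cross pin resting in two open notches. Origin: pin centre; axes parallel to the stand's at rest. Long arm toward -x, 10 mm thick, 14 wide, 170 long, rising at 0.30 rad at rest. Short arm toward +x: 20 mm steel roller 65 mm from the pin, on a rest just under the flap's lip; this side is heavier. It turns about the pin by about 0.58 rad down to the bump stop.
- lever_pad (a point): Centre of the top of the black rubber pad (44 x 24 mm) on the lever's long arm, 150 mm from the pin. At rest about 164 mm above the table, fully pressed about 80 mm; it swings about the pin, so it shifts up to 11 mm along the stand's x on the way. Pressing it takes about 4 to 8 N.
- lever_pin (a point): Centre of the lever's cross pin; moves with the lever.
- stop_plate (a point): Centre of the robot-side face of the yellow stop's upright push plate (36 mm along the stand's x, 60 mm high, from 2 to 62 mm above the deck), with a black rubber facing. It looks along the stand's +y, toward the robot. At y = 89 mm in the stand's frame when the stop is fully out, 51 mm when fully in.
- flap: The heavy steel flap (1.6 kg, 160 x 130 x 8 mm) that covers the bin, black and yellow marks on its front lip. Origin on the hinge line at the stand's x = 165 mm, at the underside, 102 mm above the table; it opens by turning upward about the stand's y axis and falls shut by its weight.
- flap_lip (a point): Middle of the flap's front lower edge, 165 mm from the hinge, above the lever's roller. 102 mm above the table when the flap is shut, about 140 mm with the lever fully down.
- red_screwdriver: Red-handled screwdriver lying on the table, 210 mm long, 30 mm thick; origin under its middle. Leave alone.
- green_oil_can: Green oil can with a long spout, 70 mm wide, 160 mm high, standing; origin under its middle. Leave alone.
- masking_tape: Roll of masking tape lying flat, 110 mm wide, 24 mm high; origin under its middle. Leave alone.
- safety_stop: Yellow safety stop that slides across the stand: a low bar with a push plate at the robot's end and a blocking post (22 mm wide across the lever, 70 mm high above the deck) under the long arm. Origin at deck height under the post. It slides 38 mm along the stand's -y (away from the robot), from y = 0 to a rigid end stop at y = -38 mm (starts up to 8 mm in), and stays where left; about 3 N.

How it is judged:
On the way, in this order (a step that is already met when the one before it is completed fails the run):
1. the safety stop is pushed clear of the lever while the flap is still shut (y of stop_plate in the frame of stand below 0.059 m and height (world z) of flap_lip below 0.108 m), for 0.1 s.
2. the fingers press the lever and it raises the flap (height (world z) of flap_lip above 0.128 m and contact force between the fingers and lever above 1 N), for 0.3 s.
At the end, for the whole second after the job is handed in: The fingers still press on the lever (more than 1 N), its pad is down below 105 mm, its pin sits in its seats within 8 mm, its short end carries the flap steadily with the flap's lip above 128 mm (26 mm open), and the safety stop is in by more than 30 mm (all of step 2 and angular speed of flap below 0.1 rad/s and y of stop_plate in the frame of stand below 0.059 m and contact force between lever and flap above 1 N and height (world z) of lever_pad below 0.105 m and distance between lever_pin and seat below 0.008 m); the arm keeps its last pose, push and grip.
It fails at once if the flap itself is touched by the fingers or arm (contact force between any of the fingers, the arm and flap above 0.5 N).
It fails at once if the lever is lifted out of its seats (distance between lever_pin and seat above 0.015 m).
It fails at once if the screwdriver, the oil can or the tape roll is moved by more than 20 mm (distance of any of red_screwdriver, green_oil_can, masking_tape from where it was at the start of the episode above 0.02 m).
It fails at once if the lever is forced with over 35 N (contact force between the fingers and lever above 35 N).
It fails at once if the safety stop is forced with over 35 N (contact force between the fingers and safety_stop above 35 N).
It also fails if it takes over 45 s, if anything falls off the work surface, if the arm or the gripper's body presses on something with over 40 N, if the wrist force passes 120 N, or if a joint passes its speed limit or range.

## Working session

There is one attempt and no reset: what is moved stays moved. The work goes in short steps, Python scripts to look and compute and a shell command to move; the robot and the scene stay as the last step left them, time stands still between calls to the robot, and variables do not carry over. Pictures are saved under pics/ and viewed, at most 10 in all, crops included, and the job is handed in when it is done.

```bash
mkdir -p pics
cat > h.py <<'E'
import numpy as np, cv2
from cell import env
from scipy.spatial.transform import Rotation as R
def ray(c,uv):
    K=c["camera_matrix"];T=c["T"]
    p=np.linalg.inv(K)@[uv[0],uv[1],1.]
    d=T[:3,:3]@np.array([p[0],-p[1],-p[2]])
    return T[:3,3],d/np.linalg.norm(d)
def atz(c,uv,z):
    o,d=ray(c,uv);return o+d*(z-o[2])/d[2]
def tri(rs):
    A=np.zeros((3,3));b=np.zeros(3)
    for o,d in rs:
        P=np.eye(3)-np.outer(d,d);A+=P;b+=P@o
    x=np.linalg.solve(A,b)
    return x,[float(np.linalg.norm((np.eye(3)-np.outer(d,d))@(x-o))) for o,d in rs]
E
cat > m.py <<'E'
from h import *
np.set_printoptions(precision=4,suppress=True)
cs={}
for n in ["scene","top"]:
    cs[n]=env.capture(n); cv2.imwrite(f"pics/{n}0.png",cs[n]["image"])
    print(n,cs[n]["T"][:3,3],cs[n].get("distortion"))
for t in ["stand","seat","lever_pin","lever_pad","stop_plate","flap","flap_lip","safety_stop","red_screwdriver","green_oil_can","masking_tape"]:
    rs=[];s=[]
    for n in cs:
        l=env.landmark_of(n,t)
        if l:
            rs.append(ray(cs[n],l[0]["at"]));s.append((n,np.round(l[0]["at"],1).tolist(),round(l[0]["confidence"],2),))
    print(t,s,tri(rs) if len(rs)>1 else "", [atz(cs[x[0]],x[1],0) for x in s] if t[0] in 'rgm' else "")
s=env.state();print(s)
E
python3 m.py
```

```text
scene [-0.4145  0.8873  0.8293] None
top [0.3166 0.0361 1.2366] None
stand [('scene', [329.5, 208.8], 0.67), ('top', [367.9, 181.6], 0.82)] (array([ 0.5313, -0.0972, -0.0074]), [0.0002927929851180217, 0.000292792985117856]) 
seat [('scene', [339.7, 170.6], 0.92), ('top', [393.2, 170.3], 0.65)] (array([ 0.5377, -0.1461,  0.1104]), [0.0011291203616157679, 0.0011291203616159364]) 
lever_pin [('scene', [341.4, 171.7], 0.77), ('top', [390.0, 172.7], 0.79)] (array([ 0.5292, -0.14  ,  0.1122]), [0.002180980958439484, 0.0021809809584394323]) 
lever_pad [('scene', [368.9, 144.6], 0.86), ('top', [455.1, 160.6], 0.82)] (array([ 0.5459, -0.286 ,  0.1548]), [0.002207029927214724, 0.002207029927214799]) 
stop_plate [('scene', [372.6, 177.6], 0.7), ('top', [419.9, 206.2], 0.9)] (array([ 0.4517, -0.208 ,  0.097 ]), [0.0025958601136652423, 0.002595860113665204]) 
flap [('scene', [292.4, 195.2], 0.65), ('top', [301.1, 180.8], 0.59)] (array([0.515 , 0.075 , 0.1172]), [0.0006216081855143564, 0.0006216081855143029]) 
flap_lip [('scene', [330.3, 181.7], 0.65), ('top', [374.8, 174.1], 0.75)] (array([ 0.534
[... 714 characters left out ...]
240.8, 288.1], 0.59), ('top', [200.9, 229.2], 0.62)] (array([ 0.4138,  0.342 , -0.0052]), [0.002338330782609694, 0.0023383307826095557]) [array([0.4066, 0.3442, 0.    ]), array([0.415 , 0.3425, 0.    ])]
{'time': 1.2, 'joint_positions': array([-1.4036,  0.1237,  1.6503,  0.    ,  1.3675, -0.0826]), 'joint_velocities': array([-0.0002,  0.0016, -0.0001,  0.0008,  0.0013, -0.0001]), 'tau': array([ -0.0008, -41.7588, -36.0223,   0.0775,   0.043 ,  -0.    ]), 'eef_pos': array([ 0.1606, -0.6298,  0.2147]), 'tcp_rot': array([0.9922, 0.1246, 0.    , 0.    ]), 'force': array([-0.0223, -1.0568,  0.8616]), 'ft_torque': array([-0.0214,  0.0417, -0.0237]), 'grasp_force': 0.0, 'width': 1.0002637150138622}
```

```bash
cat > fit.py <<'E'
from h import *
np.set_printoptions(precision=4,suppress=True)
from scipy.optimize import least_squares
M={"stand":(0,0,0),"seat":(-.045,0,.11),"lever_pin":(-.045,0,.11),"flap":(.165,0,.102),"flap_lip":(0,0,.102),
 "lever_pad":None}
px={"scene":{"stand":(329.5,208.8),"seat":(339.7,170.6),"lever_pin":(341.4,171.7),"lever_pad":(368.9,144.6),"flap":(292.4,195.2),"flap_lip":(330.3,181.7)},
"top":{"stand":(367.9,181.6),"seat":(393.2,170.3),"lever_pin":(390,172.7),"lever_pad":(455.1,160.6),"flap":(301.1,180.8),"flap_lip":(374.8,174.1)}}
a=.30
M["lever_pad"]=(-.045-.150*np.cos(a)-.0*np.sin(a),0,.164)
cs={n:env.capture(n) for n in px}
obs=[(M[t],*ray(cs[n],uv)) for n in px for t,uv in px[n].items()]
def W(p,m):
    c,s=np.cos(p[2]),np.sin(p[2]);return np.array([p[0]+c*m[0]-s*m[1],p[1]+s*m[0]+c*m[1],m[2]])
def res(p): return np.concatenate([np.cross(W(p,m)-o,d) for m,o,d in obs])
r=least_squares(res,[.53,-.1,1.57],loss="soft_l1",f_scale=.004)
print(r.x,np.linalg.norm(res(r.x).reshape(-1,3),axis=1))
for n,m in dict(plateout=(-.115,.089,.082),platein=(-.115,.051,.082),pad=M["lever_pad"],pin=M["seat"]).items(): print(n,W(r.x,m))
from numpy import array
t=array([.4517,-.208,0])-array([*r.x[:2],0]);c,s=np.cos(r.x[2]),np.sin(r.x[2]);print("plate in stand",c*t[0]+s*t[1],-s*t[0]+c*t[1])
E
python3 fit.py
```

```text
[ 0.53   -0.0959  1.6356] [0.0053 0.0038 0.0044 0.0067 0.0095 0.0086 0.0008 0.0071 0.0024 0.0039
 0.0073 0.0072]
plateout [ 0.4486 -0.2164  0.082 ]
platein [ 0.4865 -0.2139  0.082 ]
pad [ 0.5422 -0.2838  0.164 ]
pin [ 0.5329 -0.1408  0.11  ]
plate in stand -0.10683961263880577 0.08538232504915674
```

View pics/top0.png

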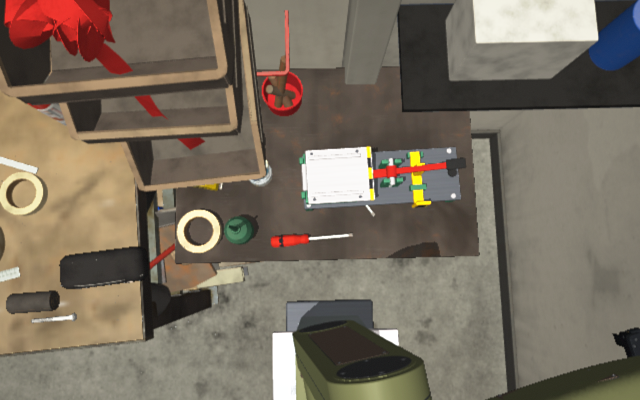

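View pics/scene0.png

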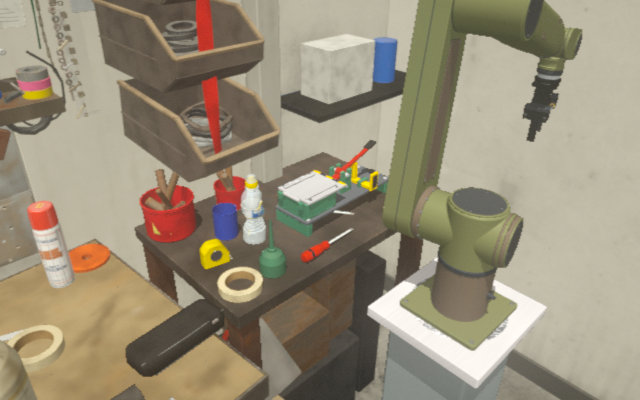

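The top view shows the stand at about columns 300–462, rows 147–208. The yellow push plate is at (421,205), the lever pad at (456,162), and the screwdriver at (310,239), which is off my path. The scene view agrees, with the lever raised and the flap shut. I'll go in front of the plate with the fingers shut and take a close look.

```bash
python3 -m crank '[[1,0,0,0,0,0,0.12],[1,0,0,0,0,0,0.12],[1,0.15,-0.25,0,0,0,0],[1,0.3,-0.5,0,0,0,0],[1,0.3,-0.5,0,0,0,0],[1,0.3,-0.5,0,0,0,0],[1,0.3,-0.5,0,0,0,0],[1,0.3,-0.5,0,0,0,0],[1,0.3,-0.5,0,0,0,0],[1,0.3,-0.5,0,0,0,0],[1,0.3,-0.5,0,0,0,0],[1,0.3,-0.5,0,0,0,0],[1,0.15,-0.25,0,0,0,0],[1,0,0,0,0,0,0]]' 10
python3 - <<'E'
from h import *
np.set_printoptions(precision=4,suppress=True)
c={n:env.capture(n) for n in ["wrist","scene","top"]}
cv2.imwrite("pics/w1.png",c["wrist"]["image"])
print(c["wrist"]["T"])
for t in ["stand","seat","lever_pin","lever_pad","stop_plate","flap_lip","safety_stop"]:
    for n in c:
        l=env.landmark_of(n,t)
        if l: print(t,n,np.round(l[0]["at"],1),round(l[0]["confidence"],2),atz(c[n],l[0]["at"],dict(stand=0,seat=.11,lever_pin=.11,lever_pad=.164,stop_plate=.082,flap_lip=.102,safety_stop=.05)[t]))
E
```

```text
time: 2.7
eef_pos: [0.3766, -0.2137, 0.2149]
tcp_rot: [0.999, 0.033, 0.0, 0.0]
force: [-0.5, 0.2, 0.9]
width: 0.005
grasp_force: 0.0
[[ 0.0655  0.9693  0.2369  0.4432]
 [-0.9979  0.0638  0.0149 -0.2106]
 [-0.0007 -0.2374  0.9714  0.3853]
 [ 0.      0.      0.      1.    ]]
stand scene [327.9 208. ] 0.86 [ 0.53  -0.088  0.   ]
stand top [367.6 179.2] 0.84 [ 0.5362 -0.096   0.    ]
seat scene [339.  168.9] 0.81 [ 0.5488 -0.1528  0.11  ]
seat top [390.6 167.9] 0.98 [ 0.543  -0.1409  0.11  ]
lever_pin scene [342.3 174. ] 0.84 [ 0.5176 -0.1351  0.11  ]
lever_pin top [387.  174.4] 0.9 [ 0.5273 -0.1315  0.11  ]
lever_pad wrist [325.2 106.2] 0.16 [ 0.4544 -0.2151  0.164 ]
lever_pad scene [349.9 181.3] 0.67 [ 0.4027 -0.042   0.164 ]
lever_pad top [452.9 160.2] 0.88 [ 0.5467 -0.2768  0.164 ]
stop_plate wrist [324.4 108.3] 0.61 [ 0.4566 -0.2162  0.082 ]
stop_plate scene [373.2 180.7] 0.86 [ 0.4563 -0.2139  0.082 ]
stop_plate top [420.1 207. ] 0.57 [ 0.4495 -0.2133  0.082 ]
flap_lip scene [329.2 179.1] 0.83 [ 0.5318 -0.092   0.102 ]
flap_lip top [372.  171.8] 0.96 [ 0.5361 -0.0965  0.102 ]
safety_stop wrist [328.8  18.4] 0.78 [ 0.5426 -0.2151  0.05  ]
safety_stop scene [350.7 181.4] 0.62 [ 0.5405 -0.2027  0.05  ]
safety_stop top [418.6 172.9] 0.83 [ 0.5404 -0.2209  0.05  ]
```

View pics/w1.png

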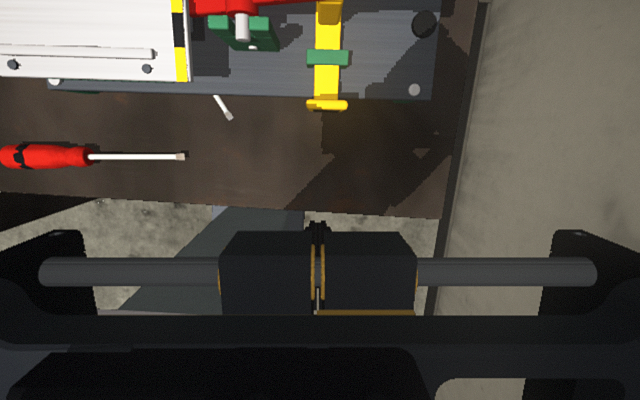

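The wrist view shows the yellow plate's top edge at (327,105), centred ahead of the shut fingers. The screwdriver is well to the left, with its tip at (187,157). The stand's front edge slopes about 2°, so I'll turn that much, descend and approach.

```bash
python3 -m crank '[[1,0,0.03,0.3,0,0,0.04],[1,0.1,0,0.5,0,0,0],[1,0.1,0,0.5,0,0,0],[1,0.1,0,0.3,0,0,0],[1,0.2,0,0,0,0,0],[1,0.06,0,0,0,0,0],[1,0,0,0,0,0,0]]'
python3 - <<'E'
from h import *
np.set_printoptions(precision=4,suppress=True)
c={n:env.capture(n) for n in ["wrist","top"]}
cv2.imwrite("pics/w2.png",c["wrist"]["image"])
for t in ["stop_plate","lever_pad","safety_stop"]:
    for n in c:
        l=env.landmark_of(n,t)
        if l: print(t,n,np.round(l[0]["at"],1),round(l[0]["confidence"],2),atz(c[n],l[0]["at"],dict(lever_pad=.164,stop_plate=.082,safety_stop=.05)[t]))
E
```

```text
time: 4.6
eef_pos: [0.4214, -0.2172, 0.0872]
tcp_rot: [1.0, 0.015, 0.0, 0.0]
force: [0.7, 0.2, -0.0]
width: 0.007
grasp_force: 0.0
stop_plate wrist [315.2 179.3] 0.8 [ 0.4562 -0.216   0.082 ]
stop_plate top [416.1 209.4] 0.83 [ 0.4438 -0.2032  0.082 ]
lever_pad top [455.4 163. ] 0.64 [ 0.5399 -0.2822  0.164 ]
safety_stop wrist [318.2  28.7] 0.94 [ 0.5436 -0.2151  0.05  ]
safety_stop top [415.4 171.9] 0.93 [ 0.5432 -0.2129  0.05  ]
```

View pics/w2.png

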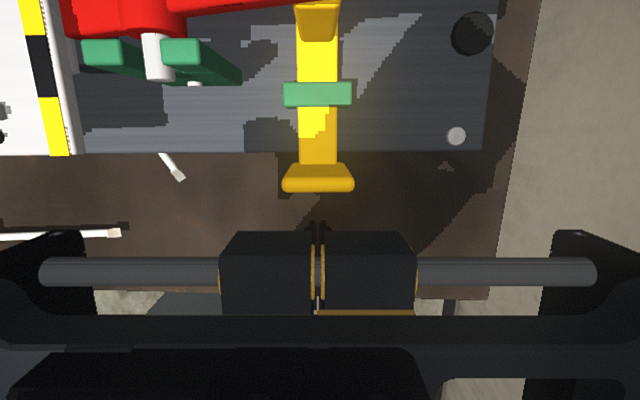

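The fingers (column 318) are centred on the plate (columns 283–353, row 180) and the stand edges are now level. Now a gentle push.

```bash
python3 -m crank '[[1,0.15,0,0,0,0,0],[1,0.06,0,0,0,0,0],[1,0.06,0,0,0,0,0],[1,0.06,0,0,0,0,0],[1,0.06,0,0,0,0,0],[1,0.06,0,0,0,0,0],[1,0,0,0,0,0,0]]'
```

```text
time: 5.7
eef_pos: [0.4573, -0.2158, 0.0865]
tcp_rot: [1.0, 0.015, 0.0, -0.0]
force: [0.1, 0.3, -0.1]
width: 0.007
grasp_force: 0.0
```

```bash
python3 -m crank '[[1,0.06,0,0,0,0,0],[1,0.06,0,0,0,0,0]]'; python3 -m crank '[[1,0.05,0,0,0,0,0],[1,0.05,0,0,0,0,0]]'
```

```text
time: 5.9
eef_pos: [0.4661, -0.2154, 0.0864]
tcp_rot: [1.0, 0.015, -0.0, -0.0]
force: [-2.5, 0.4, 1.3]
width: 0.003
grasp_force: 1.4
time: 6.1
eef_pos: [0.4743, -0.2151, 0.0864]
tcp_rot: [1.0, 0.015, -0.0, -0.0]
force: [-2.7, 0.5, 0.4]
width: 0.007
grasp_force: 1.4
```

Run:
```python
from h import *
c=env.capture("wrist");cv2.imwrite("pics/w3.png",c["image"]);print(env.landmark_of("wrist","safety_stop")[0]["at"], [atz(c,l["at"],.082) for l in env.landmark_of("wrist","stop_plate")][:1])
```

```text
[318.5, 65.9] [array([ 0.48846026, -0.21572162,  0.082     ])]
```

View pics/w3.png

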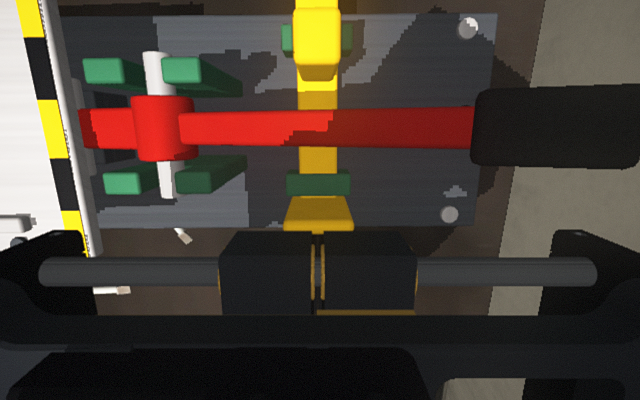

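The post at (318,35) already stands behind the lever (rows 108–150). The plate is nearly in, with the fingers still on it at about 2.7 N. I'll creep to the end stop.

```bash
for i in 1; do python3 -m crank '[[1,0.03,0,0,0,0,0],[1,0.03,0,0,0,0,0]]'; done; python3 -m crank '[[1,0.025,0,0,0,0,0]]'
```

```text
time: 6.45
eef_pos: [0.4759, -0.2153, 0.0867]
tcp_rot: [1.0, 0.015, -0.004, -0.0]
force: [-20.1, -0.2, 12.3]
width: 0.005
grasp_force: 9.9
time: 6.55
eef_pos: [0.4759, -0.2153, 0.0867]
tcp_rot: [1.0, 0.016, -0.007, -0.0]
force: [-26.8, 0.1, 18.1]
width: 0.006
grasp_force: 13.5
```

It's at the end stop. I'll ease off and back away.

```bash
python3 -m crank '[[1,-0.1,0,0,0,0,0],[1,-0.2,0,0,0,0,0],[1,-0.3,0,0,0,0,0],[1,-0.3,0,-0.1,0,0,0],[1,-0.1,0,-0.5,0,0,0],[1,0,0,-0.6,0,0,0],[1,0,0,-0.6,0,0,0],[1,0,0.2,-0.3,0,0,0],[1,0,0.4,0,0,0,0],[1,0,0.3,0,0,0,0],[1,0,0,0,0,0,0]]'
python3 - <<'E'
from h import *
np.set_printoptions(precision=4,suppress=True)
c={n:env.capture(n) for n in ["wrist","scene","top"]}
cv2.imwrite("pics/w4.png",c["wrist"]["image"])
for t in ["lever_pad","stop_plate","lever_pin","safety_stop","flap_lip"]:
    for n in c:
        l=env.landmark_of(n,t)
        if l: print(t,n,np.round(l[0]["at"],1),round(l[0]["confidence"],2),atz(c[n],l[0]["at"],dict(lever_pad=.164,lever_pin=.11,stop_plate=.082,flap_lip=.102,safety_stop=.05)[t]))
E
```

```text
time: 7.65
eef_pos: [0.4035, -0.2916, 0.2552]
tcp_rot: [1.0, 0.014, 0.001, 0.001]
force: [0.1, 0.0, -0.7]
width: 0.006
grasp_force: 0.0
lever_pad wrist [310.   29.9] 0.8 [ 0.5393 -0.2835  0.164 ]
lever_pad scene [367.4 142. ] 0.62 [ 0.5482 -0.2836  0.164 ]
lever_pad top [454.8 161.2] 0.62 [ 0.5442 -0.2811  0.164 ]
stop_plate wrist [242.8 101.4] 0.61 [ 0.49   -0.2112  0.082 ]
stop_plate scene [367.1 176. ] 0.57 [ 0.4904 -0.2238  0.082 ]
stop_plate top [415.6 193. ] 0.79 [ 0.4844 -0.204   0.082 ]
lever_pin wrist [163.6  45.3] 0.62 [ 0.5368 -0.1449  0.11  ]
lever_pin scene [342.  173.5] 0.57 [ 0.5205 -0.1369  0.11  ]
lever_pin top [387.7 171.5] 0.56 [ 0.5343 -0.1335  0.11  ]
safety_stop wrist [250.5  20.3] 0.97 [ 0.5773 -0.2148  0.05  ]
safety_stop scene [345.2 177.6] 0.69 [ 0.571  -0.2088  0.05  ]
safety_stop top [413.6 161.5] 0.63 [ 0.5702 -0.2096  0.05  ]
flap_lip wrist [120.4  45.5] 0.69 [ 0.5372 -0.0996  0.102 ]
flap_lip scene [330.3 181.8] 0.74 [ 0.5172 -0.082   0.102 ]
flap_lip top [378.3 173.9] 0.78 [ 0.5305 -0.1116  0.102 ]
```

View pics/w4.png

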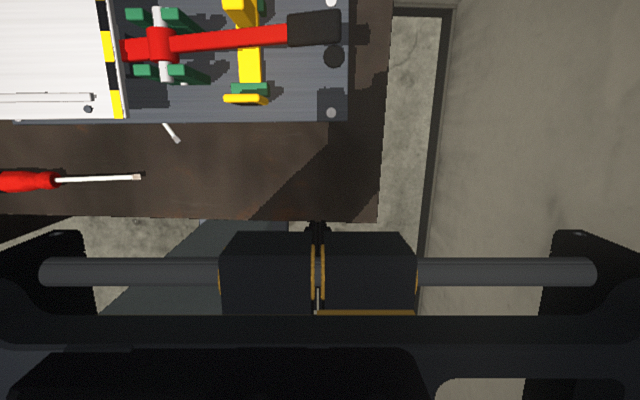

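The stop is in: the plate moved from x≈0.456 to 0.490 and hit its end stop. The pad is at about (315,30), which gives (0.541, −0.284). Next I'll go above it.

```bash
python3 -m crank '[[1,0.3,0,0,0,0,0],[1,0.5,0,0,0,0,0],[1,0.5,0,0,0,0,0],[1,0.3,0,0.1,0,0,0],[1,0.11,0,0.3,0,0,0],[1,0,0,0.3,0,0,0],[1,0,0,0,0,0,0]]'
python3 - <<'E'
from h import *
np.set_printoptions(precision=4,suppress=True)
c={n:env.capture(n) for n in ["wrist","scene","top"]}
a=c["wrist"]["image"];cv2.imwrite("pics/w5.png",np.vstack([a[:280],cv2.resize(c["scene"]["image"][90:250,290:546],(640,300))[:300]]))
E
```

```text
time: 9.25
eef_pos: [0.5382, -0.284, 0.1939]
tcp_rot: [1.0, 0.015, -0.003, -0.002]
force: [0.1, 0.4, -0.3]
width: 0.006
grasp_force: 0.0
```

View pics/w5.png

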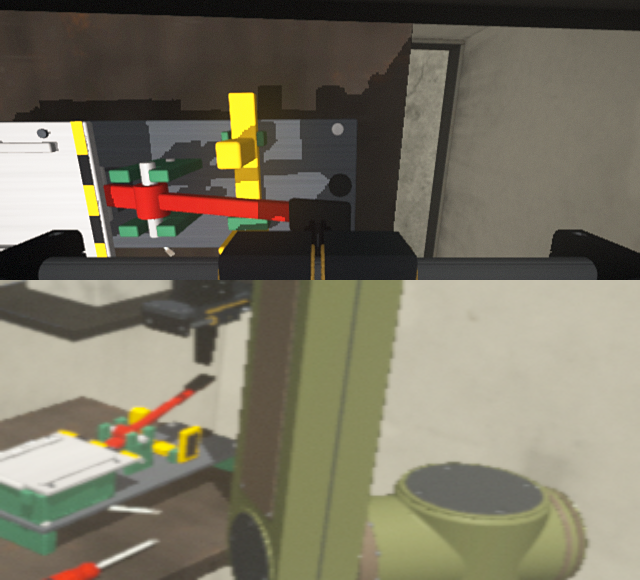

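The fingers are right above the black pad (columns 290–350). Now a gentle press, in small steps.

```bash
python3 -m crank '[[1,0.02,0.03,0.2,0,0,0],[1,0,0.01,0.06,0,0,0],[1,0,0,0.06,0,0,0],[1,0,0,0.06,0,0,0],[1,0,0,0.06,0,0,0],[1,0,0,0.06,0,0,0],[1,0,0,0.06,0,0,0],[1,0,0,0.06,0,0,0],[1,0,0,0.06,0,0,0]]'
```

```text
time: 10.3
eef_pos: [0.543, -0.2908, 0.1471]
tcp_rot: [1.0, 0.015, 0.002, 0.003]
force: [-0.5, -4.7, 7.2]
width: 0.007
grasp_force: 3.4
```

```bash
python3 -m crank '[[1,0,0,0.06,0,0,0],[1,0,0.01,0.06,0,0,0],[1,0,0.01,0.06,0,0,0],[1,0,0,0.06,0,0,0],[1,0,0,0.06,0,0,0],[1,0,0,0.06,0,0,0],[1,0,0,0.06,0,0,0]]'
```

```text
time: 11.0
eef_pos: [0.5437, -0.2934, 0.1142]
tcp_rot: [1.0, 0.015, 0.003, 0.004]
force: [-0.4, -5.8, 8.4]
width: 0.008
grasp_force: 4.2
```

```bash
python3 -m crank '[[1,0,-0.01,0.06,0,0,0],[1,0,-0.01,0.06,0,0,0],[1,0,-0.01,0.06,0,0,0],[1,0,-0.01,0.06,0,0,0]]'; python3 -m crank '[[1,0,-0.01,0.04,0,0,0],[1,0,-0.01,0.03,0,0,0]]'
```

```text
time: 11.4
eef_pos: [0.544, -0.2911, 0.0952]
tcp_rot: [1.0, 0.015, 0.003, 0.005]
force: [-0.2, -7.6, 6.9]
width: 0.007
grasp_force: 4.3
time: 11.6
eef_pos: [0.5438, -0.2894, 0.0893]
tcp_rot: [1.0, 0.015, 0.003, 0.004]
force: [0.2, -7.9, 7.0]
width: 0.001
grasp_force: 4.3
```

```bash
python3 -m crank '[[1,0,0.02,0.03,0,0,0],[1,0,0.02,0.02,0,0,0]]'; python3 -m crank '[[1,0,0,0.02,0,0,0],[1,0,0,0,0,0,0]]'
```

```text
time: 11.8
eef_pos: [0.5433, -0.2892, 0.0845]
tcp_rot: [1.0, 0.015, 0.002, 0.0]
force: [-0.3, 4.4, 8.7]
width: 0.005
grasp_force: 3.8
time: 12.0
eef_pos: [0.5432, -0.2889, 0.0825]
tcp_rot: [1.0, 0.015, 0.002, 0.0]
force: [0.4, 1.3, 7.4]
width: 0.006
grasp_force: 3.4
```

```bash
python3 -m crank '[[1,0,0,0.015,0,0,0],[1,0,0,0,0,0,0]]'; python3 -m crank '[[1,0,0,0.01,0,0,0],[1,0,0,0,0,0,0]]'
```

```text
time: 12.2
eef_pos: [0.5432, -0.2887, 0.0815]
tcp_rot: [1.0, 0.015, 0.002, 0.0]
force: [-0.7, 2.8, 8.2]
width: 0.001
grasp_force: 3.6
time: 12.4
eef_pos: [0.5432, -0.2885, 0.0807]
tcp_rot: [1.0, 0.015, 0.002, 0.0]
force: [-0.5, 2.4, 8.4]
width: 0.006
grasp_force: 3.7
```

```bash
python3 -m crank '[[1,0,0,0.015,0,0,0],[1,0,0,0,0,0,0]]'
python3 - <<'E'
from h import *
np.set_printoptions(precision=4,suppress=True)
c={n:env.capture(n) for n in ["wrist","scene","top"]}
cv2.imwrite("pics/w6.png",np.vstack([c["wrist"]["image"][:280],cv2.resize(c["scene"]["image"][90:250,290:546],(640,300))]))
for t,z in dict(lever_pin=.11,stop_plate=.082,flap_lip=.14).items():
    for n in c:
        l=env.landmark_of(n,t)
        if l: print(t,n,round(l[0]["confidence"],2),atz(c[n],l[0]["at"],z))
E
```

```text
time: 12.6
eef_pos: [0.5432, -0.2884, 0.0799]
tcp_rot: [1.0, 0.015, 0.002, -0.0]
force: [-1.3, 4.0, 9.7]
width: 0.004
grasp_force: 4.3
lever_pin scene 0.63 [ 0.5222 -0.1391  0.11  ]
lever_pin top 0.74 [ 0.5311 -0.1357  0.11  ]
stop_plate wrist 0.84 [ 0.4891 -0.2136  0.082 ]
stop_plate scene 0.66 [ 0.4421 -0.0036  0.082 ]
flap_lip scene 0.78 [ 0.5218 -0.0783  0.14  ]
flap_lip top 0.94 [ 0.5391 -0.096   0.14  ]
```

View pics/w6.png

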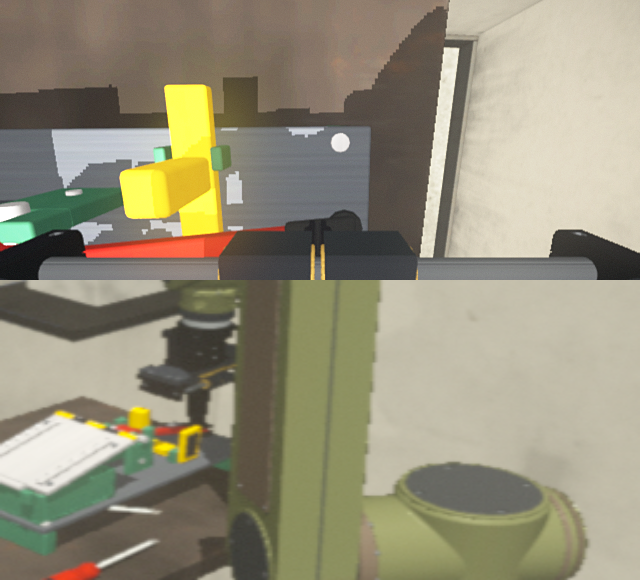

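The lever lies flat at its bump stop, the flap is clearly tilted open, and the stop stands behind the lever. The hold is about 10 N. I'll let it settle, then hand in.

```bash
python3 -m crank '[[1,0,0,0.01,0,0,0],[1,0,0,0,0,0,0],[1,0,0,0,0,0,0],[1,0,0,0,0,0,0]]' && python3 -c "
from cell import env
print(env.hand_in())"
```

```text
time: 13.6
eef_pos: [0.5433, -0.2884, 0.0797]
tcp_rot: [1.0, 0.015, 0.002, -0.0]
force: [-2.3, 4.7, 13.3]
width: 0.005
grasp_force: 5.6
the job is handed in; nothing more can be done
None
```

I pushed the safety stop fully in and pressed the lever down to its bump stop, with the flap open and the fingers still holding at about 14 N; I've handed the job in at 13.6 s, but it returned no verdict, and the push on the safety stop briefly peaked at about 32 N (limit 35 N).

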